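Latch the tile mould shut

TASK

Two split tile moulds lie open on the bench. On the one with the brass pattern in it, swing the wire loop of the draw latch over so that it hooks behind the yellow keeper, then throw the red lever over past its toggle point and fully down so that the latch stays locked and the end block is drawn up tight. Do not disturb the latch of the empty mould.

Things in the scene. Friction and masses are not known exactly. Their poses are not given: they have to be found in the camera images.
- mould_keeper (a point): Seat for the loop's bar behind the yellow hook keeper, on the brass-pattern mould's sprung end block (15 N, draws in 5 mm to -x). 65 mm over the table, 20 over the steel top. +x: level, from lever pivot past the keeper; y: hinge axes. Post 16 mm wide, face 3 mm to -x; its lip ends 3 mm to +x, top 9 mm above. Rails catch the bar up to 28 mm to +x. Slack hooked bar: 12 to 22 mm to +x.
- mould_ball (a point): Centre of the blue ball (18 mm) on that latch's wire loop, 38 mm wide: pinch from above, fingers closing along the keeper's y. Ball 92 mm, 6 mm cross bar 66 mm from the loop's pin, about which it swings to +x; starts upright within 20 degrees, falls on by itself below 60 degrees. Hooked, lever up: 32 to 48 mm to +x of the seat, 3 to 15 mm below it; latched: 26 mm to +x, level.
- mould_tip (a point): Tip of that latch's red lever, 66 mm from its pivot (51 mm to -x of the unlatched seat, 4 mm above; axis y). Handle 18 x 6 mm, starts leaning to +x, 52 to 70 degrees above level, stays while the loop is slack. Throw it up and over to -x, under 8 N at the tip, to a stop where it lies level; toggle point 14 degrees before. Loop's pin: 20 mm from the pivot, 10 degrees ahead of the handle.
- spare_ball (a point): Centre of the blue ball on the loop of the other mould's latch, the same but with an empty cavity (no brass pattern): leave it alone. The moulds may change places; each is 190 x 200 mm, steel top 45 mm above the table.

How it is judged (in metres and radians):
On the way:
1. the loop's bar lies hooked behind the keeper while the lever is still raised (x of mould_ball in the frame of mould_keeper above 0.022 m and z of mould_ball in the frame of mould_keeper below 0.004 m and z of mould_tip in the frame of mould_keeper above 0.035 m), for 0.2 s.
At the end, for the whole second after the job is handed in: On the mould with the brass pattern the loop is hooked (ball over 18 mm beyond the seat, under 8 mm above it), the lever lies down past its toggle point and stays (tip under 10 mm above the seat, over 80 mm to its -x side), and the end block is drawn in over 3.5 mm (distance of mould_keeper from where it was at the start of the episode above 0.0035 m and z of mould_tip in the frame of mould_keeper below 0.01 m and x of mould_tip in the frame of mould_keeper below -0.08 m and z of mould_ball in the frame of mould_keeper below 0.008 m and x of mould_ball in the frame of mould_keeper above 0.018 m); the robot touches nothing.
It fails at once if the empty mould's latch is disturbed (its ball moved more than 25 mm) (distance of spare_ball from where it was at the start of the episode above 0.025 m).
It also fails if it takes over 42 s, if anything falls off the work surface, if the arm or the gripper's body presses on something with over 40 N, if the wrist force passes 120 N, or if a joint passes its speed limit or range.

ROBOT

A 7-joint arm with a two-finger parallel gripper is mounted at the origin on the work surface. World frame = base frame: x ahead of the robot, y to its left, z up, the work surface at z = 0. Lengths are in m, angles in degrees, forces in N, time in s.
With the tool pointing down it reaches from about 0.4 to 0.925 m from the base axis. Payload 4.1 kg.
Tool frame: the origin (TCP) lies between the finger pads; the fingertips stand 8 mm ahead of it and the grasp point (between the pads) lies 11 mm behind it (bot.tips_ahead is the distance from the TCP to the fingertips, in m); z points along the fingers, y is the line along which they close (so a half turn about z gives the same grasp; the last joint's range is limited). The gripper opens to 85 mm and grips with 20 to 120 N. Pads are 22 mm wide; open, the fingers measure 114 mm over their backs; the gripper's body (76 mm by 85 mm) begins 54 mm behind the grasp point. The pads swing forward as they close: fully open they stand 13 mm farther back than shut.
Start: joints at [-72.995, 22.827, 2.584, 88.041, -1.071, 69.15, -2.905], TCP at [0.251, 0.6, 0.239] pointing down, gripper open.
Joint ranges: [-161.44, 161.44], [-28.35, 127.94], [-78.24, 83.42], [0, 140.83], [-78.03, 258.03], [13.02, 114.36], [-168.23, 168.23]. Speed limits (degrees/s): [147.25, 147.25, 180, 180, 180, 180, 180].

INTERFACE

Orientations are given as [roll, pitch, yaw] about the fixed x, y, z axes, in that order (R = Rz(yaw) Ry(pitch) Rx(roll)).
In Python, from plant import status, cams, bot gives the robot as it stands.
- The arm moves only by the tool play_rows, never from a script. Its arguments are lists of equal length, an entry for each row: "fingers": the opening, from -1 (shut) to 1 (fully open); "delta_pos": the shift along the tool's x, y, z in m, a list of three; "rot": the turn, a rotation vector about the tool's x, y, z in rad, a list of three. In form: {"fingers": [fingers, ...], "delta_pos": [[tx, ty, tz], ...], "rot": [[ax, ay, az], ...]}. A call has 1 to 20 rows; each row is the pose to reach, as a shift and turn from the pose commanded when the call began, along the tool's axes at that moment; what a row does not reach only later rows make up. A row lasts 1/8 s, in which the tool goes at most 62.5 mm and 10.7 degrees, less where a joint would pass 70% of its speed; a pose out of reach is approached as far as the arm can. A call with a gripper value outside its range is refused whole. The fingers move at their own pace and stop on an object; the grip force is fixed at half the most. Time passes only in rows, so rows that repeat a pose let the fingers close. It gives the time, the measured TCP pose, the force, the opening and the grip force at its end, in the units of the state.
- status.state(): the state, without advancing time (a new reading comes with each control period).
- cams.capture(name): name is "side" or "top" or "wrist"; returns the picture (420x560x3 uint8, red, green, blue); there is no depth.
- cams.get_calibration(name): a dict with "K" (3x3 intrinsics, pixels), "extrinsics" (4x4, takes a point from world to camera coordinates). Camera axes: x right, y up, looking along -z (the intrinsics and any distortion apply to the point x, -y, -z); pixel columns grow to the right and rows downward; lengths in m; the calibration is good to about 2 mm. The wrist camera is an equidistant fisheye: a pixel r from the principal point sees the ray r / f radians off the axis. A picture is of the moment at which its call begins: read the wrist's pose just before it. get_calibration takes no time and is no camera call; for the wrist camera it gives the pose at the moment of the call.
- bot.sign_off(): hands the job in; it is judged then, once.
The state is a dict: "t": time; "joint_pos": joint angles; "qvel": joint speeds; "joint_efforts": joint torques, N m; "eef_pos": TCP position; "eef_rot": TCP orientation; "force": force on the tool from outside, world axes, zero at the start; "wrist_torque": the same for the moment, N m; "gripper_width": opening from 0.0 (shut) to 1.0 (fully open); "grasp_force": force on a finger pad.
Only numpy, scipy, OpenCV 4.12 (cv2) and the standard library are available. Lean on these libraries where they do the work, as an engineer would, in place of code of your own. Each camera call takes 0.05 s, during which the arm holds its last target. There are 200 camera calls.

## Working session

There is one attempt and no reset: what is moved stays moved. The work goes in short steps, Python scripts to look and compute and a tool call to move; the robot and the scene stay as the last step left them, time stands still between calls to the robot, and variables do not carry over. Pictures are saved under pics/ and viewed, at most 10 in all, crops included, and the job is handed in when it is done.

Besides the shell and the picture viewer there is one more tool, called after "Emit:" by a JSON object that holds its "fn" and its "kwargs". play_rows: Moves the arm, as the interface text tells. Its arguments: {"type":"object","properties":{"fingers":{"type":"array","items":{"type":"number"}},"delta_pos":{"type":"array","items":{"type":"array","items":{"type":"number"}}},"rot":{"type":"array","items":{"type":"array","items":{"type":"number"}}}},"required":["fingers","delta_pos","rot"]}

```bash
mkdir -p pics
python3 - <<'E'
from plant import status,cams,bot
import cv2
s=status.state();print(s['t'],s['eef_pos'],s['eef_rot'],s['gripper_width'])
for n in ('side','top'):
    im=cams.capture(n);cv2.imwrite(f'pics/{n}0.png',im[...,::-1])
    c=cams.get_calibration(n);print(n,c)
E
```

```text
0.0 [0.25034768 0.59917375 0.23826179] [-1.79886562e+02  8.06023171e-03  1.57329381e+02] 0.9984627679365043
side {'K': array([[499.38653967,   0.        , 276.31891933],
       [  0.        , 499.38653967, 208.83438511],
       [  0.        ,   0.        ,   1.        ]]), 'extrinsics': array([[ 0.98896077, -0.14806742,  0.00571198, -0.5477795 ],
       [ 0.11189092,  0.77149489,  0.62631946, -0.12097275],
       [-0.09714427, -0.61876625,  0.77954558, -0.86672637],
       [ 0.        ,  0.        ,  0.        ,  1.        ]])}
top {'K': array([[415.58610727,   0.        , 281.9948101 ],
       [  0.        , 415.58610727, 212.27500324],
       [  0.        ,   0.        ,   1.        ]]), 'extrinsics': array([[-0.02743928, -0.99947291, -0.01734912, -0.00556541],
       [ 0.99689313, -0.0286421 ,  0.07337383, -0.56943062],
       [-0.07383207, -0.01528189,  0.99715359, -0.90246182],
       [ 0.        ,  0.        ,  0.        ,  1.        ]])}
```

View pics/top0.png

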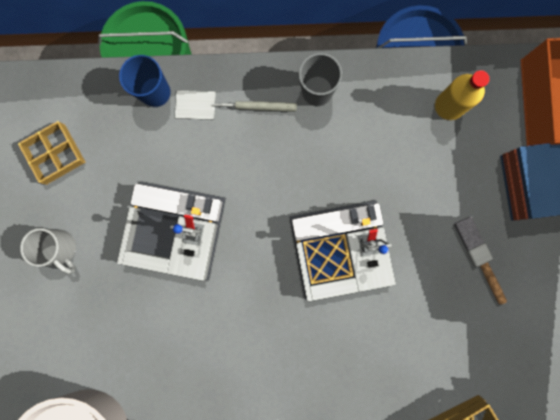

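View pics/side0.png

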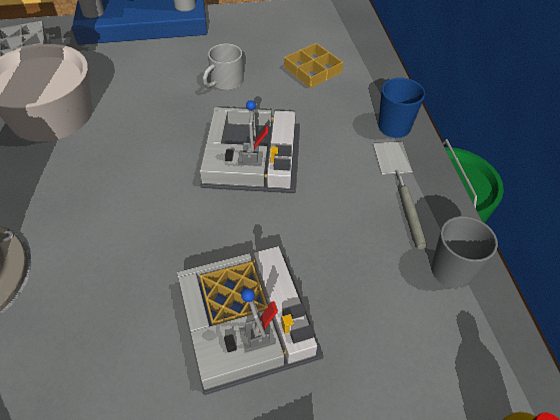

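The brass mould is the right one in the top view (ball at about (383,249), red lever at (372,236), keeper at about (367,221)). In the side view the ball is at (248,295), the lever at (269,314) and the keeper at (287,323).

```bash
cat > h.py <<'E'
import numpy as np,cv2
from plant import status,cams,bot
def ray(c,u,v):
    K,E=c['K'],c['extrinsics'];R,t=E[:3,:3],E[:3,3]
    d=np.array([(u-K[0,2])/K[0,0],-(v-K[1,2])/K[1,1],-1.]);d=R.T@d
    return -R.T@t,d/np.linalg.norm(d)
def onz(c,u,v,z):
    o,d=ray(c,u,v);return o+d*(z-o[2])/d[2]
def tri(r1,r2):
    A=np.zeros((3,3));b=np.zeros(3)
    for o,d in (r1,r2):
        P=np.eye(3)-np.outer(d,d);A+=P;b+=P@o
    p=np.linalg.solve(A,b)
    return p,[np.linalg.norm((np.eye(3)-np.outer(d,d))@(p-o)) for o,d in (r1,r2)]
def pix(c,p):
    q=c['extrinsics'][:3,:3]@p+c['extrinsics'][:3,3];q=np.array([q[0],-q[1],-q[2]]);q=c['K']@q;return q[:2]/q[2]
def masks(im):
    h=cv2.cvtColor(im,cv2.COLOR_RGB2HSV)
    return {'red':cv2.inRange(h,(0,150,90),(7,255,255))|cv2.inRange(h,(173,150,90),(180,255,255)),
    'yel':cv2.inRange(h,(20,180,140),(30,255,255)),'blue':cv2.inRange(h,(105,160,100),(125,255,255)),'white':cv2.inRange(h,(0,0,175),(180,40,255))}
E
python3 - <<'E'
from h import *
roi={'top':(285,195,405,310),'side':(170,240,330,400)}
for n,(a,b,c,d) in roi.items():
    im=cv2.imread(f'pics/{n}0.png')[...,::-1];cr=np.ascontiguousarray(im[b:d,a:c])
    for k,m in masks(cr).items():
        nn,l,st,ce=cv2.connectedComponentsWithStats(m)
        for i in range(1,nn):
            if st[i,4]>=8 :
                pts=np.argwhere(l==i)[:,::-1].astype(np.float32)
                r=cv2.minAreaRect(pts);print(n,k,st[i,4],ce[i]+[a,b],(cv2.boxPoints(r)+[a,b]).round(1).tolist())
A=cv2.resize(cv2.imread('pics/top0.png')[195:310,285:405],None,fx=5,fy=5,interpolation=3)
B=cv2.resize(cv2.imread('pics/side0.png')[240:400,170:330],(575,575),interpolation=3)
cv2.imwrite('pics/z.png',cv2.resize(np.hstack([A,B]),(800,392)))
A=A[:, :]
E
```

```text
top red 76 [372.01315789 234.26315789] [[367.4, 239.9], [369.8, 227.8], [376.4, 229.1], [374.0, 241.2]]
top blue 39 [383.        248.8974359] [[380.0, 246.0], [386.0, 246.0], [386.0, 252.0], [380.0, 252.0]]
top blue 33 [324.3030303  250.33333333] [[319.4, 250.2], [321.2, 246.6], [328.8, 250.4], [327.0, 254.0]]
top blue 33 [336.09090909 258.45454545] [[331.5, 257.7], [333.7, 254.5], [340.4, 258.9], [338.2, 262.2]]
top blue 40 [316.325 261.875] [[311.7, 261.5], [314.2, 257.8], [321.1, 262.4], [318.6, 266.1]]
top blue 41 [327.95121951 269.90243902] [[323.5, 269.7], [326.3, 265.5], [333.0, 270.0], [330.2, 274.2]]
top white 1380 [330.21521739 223.27318841] [[291.9, 219.2], [379.5, 202.5], [383.5, 223.8], [296.0, 240.5]]
top white 86 [361.46511628 213.19767442] [[356.7, 208.3], [364.2, 206.8], [366.7, 219.7], [359.2, 221.2]]
top white 87 [381.51724138 234.02298851] [[377.0, 228.0], [386.0, 228.0], [386.0, 240.0], [377.0, 240.0]]
top white 49 [354.69387755 234.36734694] [[347.8, 234.4], [361.3, 229.9], [362.9, 234.7], [349.4, 239.2]]
top white 10 [366.2 231.7] [[364.0, 231.0], [368.0, 231.0
[... 503 characters left out ...]
[281.7, 315.4], [291.2, 313.6], [294.5, 331.2], [285.0, 333.0]]
side blue 127 [247.57480315 295.07874016] [[239.6, 292.2], [250.0, 287.0], [255.4, 297.8], [245.0, 303.0]]
side white 1165 [277.21630901 276.81287554] [[254.2, 252.6], [280.0, 244.0], [303.3, 313.9], [277.5, 322.5]]
side white 16 [299.1875 317.8125] [[293.0, 318.9], [303.0, 316.0], [303.5, 317.8], [293.5, 320.7]]
side white 19 [198.73684211 327.84210526] [[190.9, 329.6], [207.0, 325.0], [207.3, 325.9], [191.2, 330.5]]
side white 464 [299.95689655 348.16163793] [[281.4, 332.4], [311.9, 325.6], [318.6, 355.6], [288.1, 362.4]]
side white 73 [233.7260274  370.30136986] [[201.8, 379.5], [267.8, 359.4], [268.1, 360.4], [202.2, 380.5]]
```

View pics/z.png

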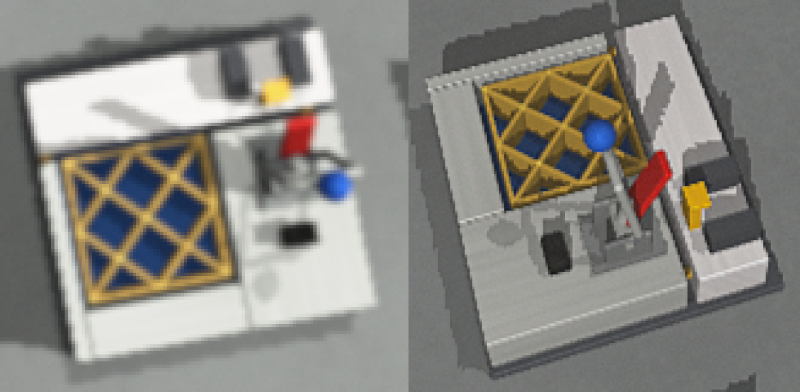

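The crops show the block with the yellow keeper between two dark rails, the red lever leaning toward it, and the loop's ball beside and behind the lever. Next I triangulate these and fit the mould frame.

Run:
```python
from h import *
T,S=cams.get_calibration('top'),cams.get_calibration('side')
ball,e=tri(ray(T,383,248.9),ray(S,247.6,295.1));print('ball',ball.round(4),np.round(e,4))
# yellow in top, loose
im=cv2.imread('pics/top0.png')[...,::-1];h=cv2.cvtColor(np.ascontiguousarray(im),cv2.COLOR_RGB2HSV)[205:235,345:385]
m=cv2.inRange(h,(17,100,140),(32,255,255));nn,l,st,ce=cv2.connectedComponentsWithStats(m);print(st[1:],ce[1:]+[345,205])
i=1+st[1:,4].argmax();ku=ce[i]+[345,205]
pts=np.argwhere(l==i)[:,::-1];print(cv2.boxPoints(cv2.minAreaRect(pts.astype(np.float32)))+[345,205])
k=onz(T,*ku,0.074);print('keeper top',k.round(4), 'side',pix(S,k))
# edge direction
for a,b in (((291.9,219.2),(379.5,202.5)),((296.5,243.3),(385,226.9)),((307.1,300.9),(395.6,284.5)),((385,226.9),(395.6,284.5))):
    A,B=onz(T,*a,.045),onz(T,*b,.045);d=B-A;print(A.round(4),B.round(4),np.degrees(np.arctan2(d[1],d[0])).round(2),np.linalg.norm(d).round(4))
# side: base-plate/edges
for a,b in (((201.8,379.5),(267.8,359.4)),((280,244),(303.3,313.9)),((303.3,313.9),(318.6,355.6))):
    A,B=onz(S,*a,.045),onz(S,*b,.045);d=B-A;print('s',np.degrees(np.arctan2(d[1],d[0])).round(2))
# red tip: top end mid of rect
tip,e=tri(ray(T,373.1,228.4),ray(S,275.9,303.3));print('tip',tip.round(4),np.round(e,4))
# keeper top face in side
sp,e=tri(ray(T,178.5,229),ray(S,251,105));print('spare',sp.round(3),np.round(e,4))
```

```text
ball [ 0.4849 -0.2054  0.1816] [0.0003 0.0003]
[[17 13  9  7 50]] [[365.7  221.12]]
[[362. 224.]
 [362. 218.]
 [370. 218.]
 [370. 224.]]
keeper top [ 0.5416 -0.1962  0.074 ] side [288.02423347 320.39043248]
[ 0.5517 -0.0429  0.045 ] [ 0.5824 -0.2329  0.045 ] -80.82 0.1925
[ 0.4995 -0.0513  0.045 ] [ 0.5294 -0.2423  0.045 ] -81.1 0.1934
[ 0.3767 -0.0701  0.045 ] [ 0.4064 -0.2592  0.045 ] -81.07 0.1914
[ 0.5294 -0.2423  0.045 ] [ 0.4064 -0.2592  0.045 ] -172.2 0.1242
s 9.12
s -83.39
s -81.77
tip [ 0.5236 -0.1983  0.1359] [0.0007 0.0007]
spare [0.532 0.166 0.185] [0.0005 0.0005]
```

```bash
cat >> h.py <<'E'
from scipy.spatial.transform import Rotation as Ro
YAW=9.;EX=np.array([np.cos(np.radians(YAW)),np.sin(np.radians(YAW)),0]);EY=np.array([-EX[1],EX[0],0]);EZ=np.array([0,0,1.])
def go(targets,rpy=None,s=None):
    s=s or status.state();R=Ro.from_euler('xyz',s['eef_rot'],degrees=True);p=np.array(s['eef_pos'])
    for t in targets:
        print('tool shift',R.inv().apply(np.array(t)-p).round(4))
    if rpy is not None: print('rot',(R.inv()*Ro.from_euler('xyz',rpy,degrees=True)).as_rotvec().round(4))
E
python3 - <<'E'
from h import *
seat=np.array([.5416,-.1962,.065])+.0035*EX
print(seat)
go([(.47,.22,.30),(.485,-.205,.28),(.485,-.205,.1735)],(180,0,9))
E
```

```text
[ 0.54505691 -0.19565248  0.065     ]
tool shift [-0.3488 -0.2654 -0.0611]
tool shift [-0.5265 -0.6517 -0.0404]
tool shift [-0.5265 -0.6516  0.0661]
rot [-5.0000e-04  2.3000e-03  2.5889e+00]
```

Emit:
{"fn": "play_rows", "kwargs": {"fingers": [1,1,1,1,1,1,1,1,1,1,1,1,1,1,1,1,1,1,1], "delta_pos": [[-0.35,-0.265,-0.061],[-0.35,-0.265,-0.061],[-0.35,-0.265,-0.061],[-0.35,-0.265,-0.061],[-0.35,-0.265,-0.061],[-0.35,-0.265,-0.061],[-0.35,-0.265,-0.061],[-0.5265,-0.6515,-0.04],[-0.5265,-0.6515,-0.04],[-0.5265,-0.6515,-0.04],[-0.5265,-0.6515,-0.04],[-0.5265,-0.6515,-0.04],[-0.5265,-0.6515,-0.04],[-0.5265,-0.6515,-0.04],[-0.5265,-0.6515,-0.04],[-0.5265,-0.6515,-0.04],[-0.5265,-0.6515,-0.04],[-0.5265,-0.6515,-0.04],[-0.5265,-0.6515,-0.04]], "rot": [[0,0,2.588],[0,0,2.588],[0,0,2.588],[0,0,2.588],[0,0,2.588],[0,0,2.588],[0,0,2.588],[0,0,2.588],[0,0,2.588],[0,0,2.588],[0,0,2.588],[0,0,2.588],[0,0,2.588],[0,0,2.588],[0,0,2.588],[0,0,2.588],[0,0,2.588],[0,0,2.588],[0,0,2.588]]}}

```text
t: 2.48
eef_pos: [0.4855, -0.2035, 0.2793]
eef_rot: [-180.0, -0.0, 9.1]
force: [0.4, -0.2, -0.1]
gripper_width: 0.999
grasp_force: 0.0
```

Run:
```python
from h import *
s=status.state();print(s['t'],s['eef_pos'],s['eef_rot'],np.round(s['joint_pos'],1),s['force'])
c=cams.get_calibration('wrist');print(c)
cv2.imwrite('pics/w1.png',cams.capture('wrist')[...,::-1])
```

```text
2.475 [ 0.48548499 -0.20348228  0.27934481] [-1.79974400e+02 -2.12666479e-02  9.14230619e+00] [-25.7  12.1  51.2 102.7 -10.   70.  -52.5] [ 0.36694289 -0.23155466 -0.09559805]
{'K': array([[325.1922621 ,   0.        , 280.82879496],
       [  0.        , 325.1922621 , 207.71248313],
       [  0.        ,   0.        ,   1.        ]]), 'extrinsics': array([[ 1.60630437e-01, -9.87014521e-01, -4.44119076e-04,
        -2.78196141e-01],
       [ 9.38259932e-01,  1.52835573e-01, -3.10337861e-01,
        -3.70794703e-01],
       [ 3.06375852e-01,  4.94330070e-02,  9.50626223e-01,
        -5.55648827e-01],
       [ 0.00000000e+00,  0.00000000e+00,  0.00000000e+00,
         1.00000000e+00]])}
```

View pics/w1.png

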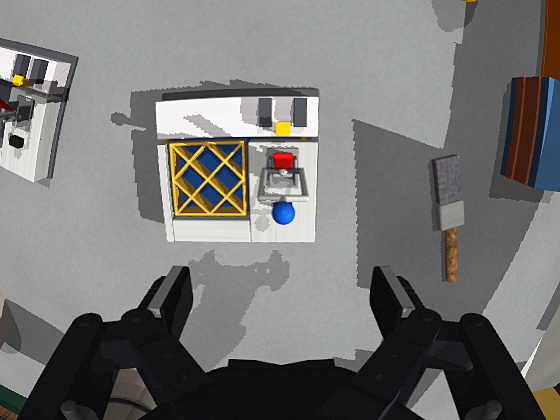

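The wrist view shows the mould squared up with the tool: ball (284,213), lever end (284,158), keeper (283,128), rails at (265,112) and (300,112). I check these against the earlier estimates.

```bash
cat >> h.py <<'E'
def wray(c,u,v):
    K,E=c['K'],c['extrinsics'];x,y=(u-K[0,2])/K[0,0],(v-K[1,2])/K[1,1];r=np.hypot(x,y)+1e-12
    d=np.array([np.sin(r)*x/r,-np.sin(r)*y/r,-np.cos(r)]);R=E[:3,:3]
    return -R.T@E[:3,3],R.T@d
def wonz(c,u,v,z):
    o,d=wray(c,u,v);return o+d*(z-o[2])/d[2]
E
python3 - <<'E'
from h import *
c=cams.get_calibration('wrist');im=cv2.cvtColor(cv2.imread('pics/w1.png'),cv2.COLOR_BGR2RGB)[90:240,245:320]
M=masks(np.ascontiguousarray(im))
for k in('red','yel','blue'):
    n,l,st,ce=cv2.connectedComponentsWithStats(M[k]);i=1+st[1:,4].argmax();x,y,w,h,a=st[i];x+=245;y+=90
    print(k,(x,y,w,h),ce[i]+[245,90])
    z={'red':.13,'yel':.074,'blue':.1816}[k]
    seat=np.array([.5451,-.1957,.065])
    for q in ((x+w/2,y),tuple(ce[i]+[245,90]),(x+w/2,y+h)):
        p=wonz(c,*q,z);print(p.round(4),'in seat frame',np.dot(p-seat,EX).round(4),np.dot(p-seat,EY).round(4))
for q in ((166,240),(316,241)):print(wonz(c,*q,.045))
T,S=cams.get_calibration('top'),cams.get_calibration('side')
print('ball top+side+wrist',tri(ray(T,383,248.9),wray(c,284,213)),tri(ray(S,247.6,295.1),wray(c,284,213)))
s=status.state();go([(.485,-.205,.1735)],(180,0,9))
E
```

```text
red (np.int32(273), np.int32(153), np.int32(21), np.int32(16)) [283.00338983 160.02033898]
[ 0.5217 -0.1996  0.13  ] in seat frame -0.0238 -0.0002
[ 0.5154 -0.2002  0.13  ] in seat frame -0.03 0.0002
[ 0.5075 -0.202   0.13  ] in seat frame -0.0381 -0.0003
yel (np.int32(276), np.int32(122), np.int32(15), np.int32(13)) [282.6284153  127.86885246]
[ 0.5458 -0.1961  0.074 ] in seat frame 0.0006 -0.0005
[ 0.5396 -0.1962  0.074 ] in seat frame -0.0055 0.0003
[ 0.5323 -0.1983  0.074 ] in seat frame -0.013 -0.0006
blue (np.int32(272), np.int32(202), np.int32(23), np.int32(23)) [283.32397959 212.66581633]
[ 0.4929 -0.204   0.1816] in seat frame -0.0528 0.0
[ 0.4846 -0.2052  0.1816] in seat frame -0.0612 0.0001
[ 0.4748 -0.2069  0.1816] in seat frame -0.0712 -0.0001
[ 0.37710865 -0.07051972  0.045     ]
[ 0.40824962 -0.25986503  0.045     ]
ball top+side+wrist (array([ 0.4851642 , -0.20534153,  0.18327285]), [np.float64(0.00033016089563254986), np.float64(0.00033016089563259686)]) (array([ 0.48459375, -0.20569318,  0.18216303]), [np.float64(3.0212465215116933e-05), np.float64(3.0212465215255792e-05)])
tool shift [-0.0007  0.0012  0.1059]
rot [-0.0004 -0.0004  0.002 ]
```

Emit:
{"fn": "play_rows", "kwargs": {"fingers": [1,1,1,1,0.2,-0.3,-1,-1,-1,-1,-1], "delta_pos": [[-0.001,0.0015,0.05],[-0.001,0.0015,0.08],[-0.001,0.0015,0.106],[-0.001,0.0015,0.106],[-0.001,0.0015,0.106],[-0.001,0.0015,0.106],[-0.001,0.0015,0.106],[-0.001,0.0015,0.106],[-0.001,0.0015,0.106],[-0.001,0.0015,0.106],[-0.001,0.0015,0.106]], "rot": [[0,0,0],[0,0,0],[0,0,0],[0,0,0],[0,0,0],[0,0,0],[0,0,0],[0,0,0],[0,0,0],[0,0,0],[0,0,0]]}}

```text
t: 3.9
eef_pos: [0.4848, -0.2057, 0.1737]
eef_rot: [-180.0, -0.0, 9.1]
force: [-0.8, 3.0, 4.6]
gripper_width: 0.168
grasp_force: 58.4
```

Emit:
{"fn": "play_rows", "kwargs": {"fingers": [-1,-1,-1,-1,-1,-1,-1], "delta_pos": [[0.004,0,0],[0.013,0,0],[0.025,0,0.001],[0.037,0,0.003],[0.049,0,0.007],[0.06,0,0.0127],[0.06,0,0.0127]], "rot": [[0,0,0],[0,0,0],[0,0,0],[0,0,0],[0,0,0],[0,0,0],[0,0,0]]}}

```text
t: 4.78
eef_pos: [0.5445, -0.1966, 0.1596]
eef_rot: [179.9, 0.1, 9.1]
force: [-0.3, 0.1, -0.8]
gripper_width: 0.0
grasp_force: 0.0
```

Run:
```python
from h import *
a=cams.capture('wrist');b=cams.capture('side')
cv2.imwrite('pics/w2.png',cv2.resize(np.hstack([a[:, 100:460],b[180:410,140:400].repeat(2,0).repeat(2,1)[:420]])[...,::-1],(800,382)))
```

```text
(no output)
```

View pics/w2.png

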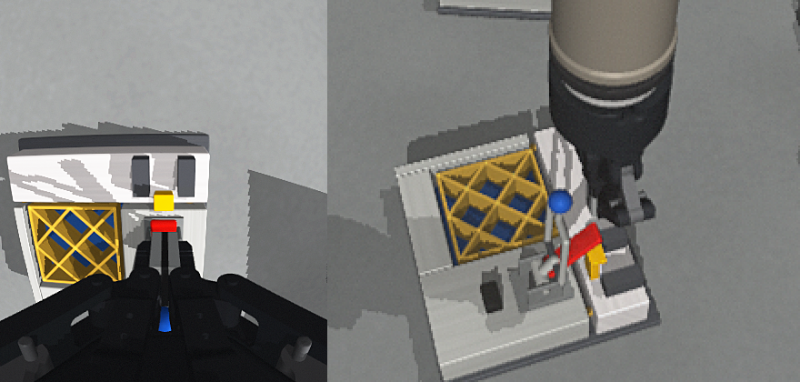

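The pinch slipped: the fingers are shut, the ball is free (side view, crop (560,200)), and the lever now leans lower at (585,243). The upward force suggests I gripped about 6 mm too high, so I back off and locate the ball again.

Emit:
{"fn": "play_rows", "kwargs": {"fingers": [-1,-1,0,1,1,1,1], "delta_pos": [[0.01,0,-0.06],[0,0,-0.11],[-0.05,0,-0.12],[-0.08,0,-0.12],[-0.08,0,-0.12],[-0.08,0,-0.12],[-0.08,0,-0.12]], "rot": [[0,0,0],[0,0,0],[0,0,0],[0,0,0],[0,0,0],[0,0,0],[0,0,0]]}}

```text
t: 5.75
eef_pos: [0.4656, -0.2087, 0.2804]
eef_rot: [180.0, 0.0, 9.1]
force: [1.5, 1.0, 0.1]
gripper_width: 0.997
grasp_force: 0.0
```

```bash
cat >> h.py <<'E'
seat=np.array([.5427,-.1960,.065])
def sf(p): d=np.array(p)-seat;return np.round([d@EX,d@EY,d[2]],4)
def blob(im,k,roi):
    a,b,c,d=roi;m=masks(np.ascontiguousarray(im[b:d,a:c]))[k]
    n,l,st,ce=cv2.connectedComponentsWithStats(m)
    if n<2:return None
    i=1+st[1:,4].argmax();x,y,w,h,ar=st[i];return (x+a,y+b,w,h,ar),ce[i]+[a,b]
def onplane(r):
    o,d=r;return o+d*((seat-o)@EY)/(d@EY)
E
python3 - <<'E'
from h import *
s=status.state();print(s['eef_pos'])
c=cams.get_calibration('wrist');w=cams.capture('wrist');S=cams.get_calibration('side');sd=cams.capture('side')
cv2.imwrite('pics/w3.png',w[...,::-1]);cv2.imwrite('pics/s3.png',sd[...,::-1])
for k in('red','blue'):
    a=blob(w,k,(240,60,330,300));b=blob(sd,k,(232,280,310,340));print(k,a,b)
    if k=='blue' and a and b:p,e=tri(wray(c,*a[1]),ray(S,*b[1]));print('ball',p,sf(p),e)
    if b: print(sf(onplane(ray(S,*b[1]))))
E
```

```text
[ 0.46556103 -0.20874493  0.28041146]
red ((np.int32(271), np.int32(107), np.int32(20), np.int32(34), np.int32(582)), array([280.45532646, 122.37800687])) ((np.int32(272), np.int32(303), np.int32(19), np.int32(23), np.int32(229)), array([280.72052402, 312.99126638]))
[-0.0128 -0.      0.0395]
blue ((np.int32(269), np.int32(138), np.int32(24), np.int32(24), np.int32(422)), array([280.71563981, 149.6492891 ])) ((np.int32(262), np.int32(285), np.int32(13), np.int32(12), np.int32(124)), array([267.65322581, 290.45967742]))
ball [ 0.51110736 -0.20095252  0.17921436] [-3.200e-02  1.000e-04  1.142e-01] [np.float64(0.00022240719969614378), np.float64(0.0002224071996962851)]
[-0.0318  0.      0.1141]
```

View pics/w3.png

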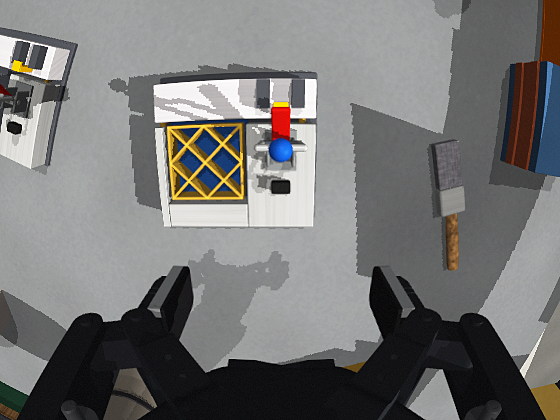

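The wrist view shows the ball at (281,150), about 5° past upright, and the lever leaning at about 45° with its end near the keeper. The lever tip is still above 35 mm. I will push the ball forward from behind with shut fingers, since it only has to pass 60° to fall on its own.

Emit:
{"fn": "play_rows", "kwargs": {"fingers": [-1,-1,-1,-1,-1,-1,-1,-1,-1,-1,-1,-1,-1,-1,-1], "delta_pos": [[0,0,0],[0,0,0],[0,0,0.03],[0,0,0.07],[0,0,0.1],[0,0,0.104],[0.012,0,0.104],[0.024,0,0.104],[0.036,0,0.104],[0.046,0,0.106],[0.054,0,0.109],[0.062,0,0.113],[0.07,0,0.118],[0.078,0,0.123],[0.078,0,0.123]], "rot": [[0,0,0],[0,0,0],[0,0,0],[0,0,0],[0,0,0],[0,0,0],[0,0,0],[0,0,0],[0,0,0],[0,0,0],[0,0,0],[0,0,0],[0,0,0],[0,0,0],[0,0,0]]}}

```text
t: 7.72
eef_pos: [0.5421, -0.1964, 0.157]
eef_rot: [-180.0, 0.1, 9.1]
force: [-0.2, -0.5, -0.5]
gripper_width: -0.003
grasp_force: 0.0
```

```bash
cat > look.py <<'E'
from h import *
import sys
s=status.state();print(s['t'],sf(s['eef_pos']),s['force'])
c=cams.get_calibration('wrist');w=cams.capture('wrist');S=cams.get_calibration('side');sd=cams.capture('side')
cv2.imwrite(f'pics/w{sys.argv[1]}.png',np.hstack([w[:,100:460],np.ascontiguousarray(sd[200:410,150:340]).repeat(2,0).repeat(2,1)])[...,::-1])
for k in('red','blue'):
    a=blob(w,k,(240,30,330,300));b=blob(sd,k,(225,275,325,345));print(k,a,b)
    if a and b:
        p,e=tri(wray(c,*a[1]),ray(S,*b[1]));print('tri',sf(p),np.round(e,4))
    if b: print('side/plane',sf(onplane(ray(S,*b[1]))))
    if a: print('wrist/plane',sf(onplane(wray(c,*a[1]))))
E
python3 look.py 4
```

```text
7.725 [-0.0007 -0.0003  0.092 ] [-0.19741553 -0.46480326 -0.53883893]
red ((np.int32(266), np.int32(240), np.int32(30), np.int32(15), np.int32(435)), array([280.53563218, 246.95632184])) ((np.int32(265), np.int32(303), np.int32(26), np.int32(26), np.int32(308)), array([277.81168831, 314.74675325]))
tri [-0.0151  0.0017  0.0296] [0.0018 0.0018]
side/plane [-0.0172  0.      0.0367]
wrist/plane [-0.5559 -0.     -1.1294]
blue ((np.int32(268), np.int32(130), np.int32(27), np.int32(26), np.int32(561)), array([280.7486631 , 142.44385027])) ((np.int32(316), np.int32(310), np.int32(9), np.int32(11), np.int32(83)), array([319.91566265, 315.24096386]))
tri [ 0.0508  0.0005 -0.0061] [0.0001 0.0001]
side/plane [ 0.0505  0.     -0.0049]
wrist/plane [0.5513 0.     4.2835]
```

The loop has dropped over: ball at about (+50, -6) mm from the seat, with the lever still up. Now I throw the lever. The shut fingers go in front of its tip and follow its arc, in two stages.

Emit:
{"fn": "play_rows", "kwargs": {"fingers": [-1,-1,-1,-1,-1,-1,-1,-1,-1,-1,-1,-1,-1,-1,-1,-1], "delta_pos": [[0.012,0,-0.012],[0.023,0,-0.005],[0.023,0,0.02],[0.023,0,0.044],[0.023,0,0.046],[0.016,0,0.047],[0.011,0,0.047],[0.004,0,0.041],[-0.004,0,0.036],[-0.012,0,0.031],[-0.019,0,0.027],[-0.028,0,0.025],[-0.036,0,0.024],[-0.044,0,0.022],[-0.052,0,0.022],[-0.052,0,0.022]], "rot": [[0,0,0],[0,0,0],[0,0,0],[0,0,0],[0,0,0],[0,0,0],[0,0,0],[0,0,0],[0,0,0],[0,0,0],[0,0,0],[0,0,0],[0,0,0],[0,0,0],[0,0,0],[0,0,0]]}}

```text
t: 9.82
eef_pos: [0.4894, -0.2051, 0.1355]
eef_rot: [-180.0, 0.0, 9.0]
force: [0.0, -0.4, 0.5]
gripper_width: 0.002
grasp_force: 0.0
```

```bash
python3 look.py 5
```

```text
9.825 [-0.0541 -0.0007  0.0705] [ 0.04348316 -0.42574623  0.53817233]
red ((np.int32(265), np.int32(227), np.int32(31), np.int32(38), np.int32(821)), array([279.51644336, 241.3045067 ])) ((np.int32(239), np.int32(309), np.int32(19), np.int32(25), np.int32(111)), array([246.63063063, 321.10810811]))
tri [-0.0585  0.0042  0.0269] [0.005 0.005]
side/plane [-0.0632  0.      0.0444]
wrist/plane [0.0106 0.     0.1729]
blue ((np.int32(267), np.int32(88), np.int32(27), np.int32(26), np.int32(529)), array([280.04347826,  99.97920605])) ((np.int32(302), np.int32(314), np.int32(10), np.int32(11), np.int32(86)), array([306.40697674, 319.29069767]))
tri [ 0.0281  0.0003 -0.0054] [0.0006 0.0006]
side/plane [ 0.0287  0.     -0.0054]
wrist/plane [0.0251 0.     0.161 ]
```

View pics/w5.png

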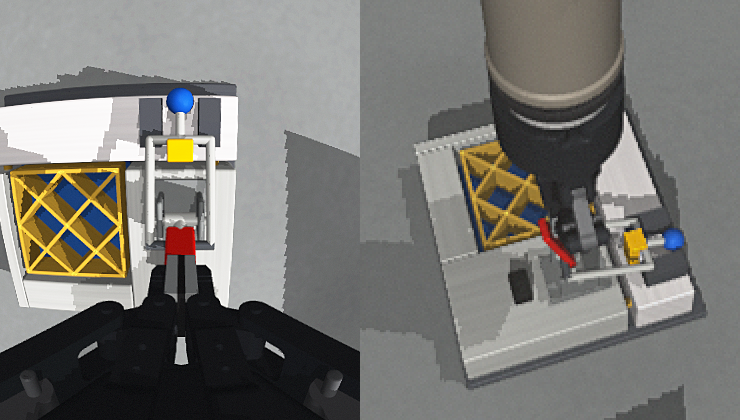

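The loop straddles the yellow keeper, with the ball at wrist (180,100) beyond it, and the lever is just past vertical. I keep going over and down.

Emit:
{"fn": "play_rows", "kwargs": {"fingers": [-1,-1,-1,-1,-1,-1,-1,-1,-1,-1,-1,-1,-1,-1], "delta_pos": [[-0.007,0,0.002],[-0.013,0,0.005],[-0.02,0,0.009],[-0.026,0,0.014],[-0.031,0,0.02],[-0.036,0,0.026],[-0.04,0,0.033],[-0.043,0,0.04],[-0.044,0,0.045],[-0.045,0,0.05],[-0.046,0,0.053],[-0.046,0,0.056],[-0.046,0,0.057],[-0.046,0,0.057]], "rot": [[0,0,0],[0,0,0],[0,0,0],[0,0,0],[0,0,0],[0,0,0],[0,0,0],[0,0,0],[0,0,0],[0,0,0],[0,0,0],[0,0,0],[0,0,0],[0,0,0]]}}

```text
t: 11.68
eef_pos: [0.4451, -0.2122, 0.0786]
eef_rot: [-180.0, -0.0, 9.0]
force: [-0.3, 0.4, -0.1]
gripper_width: 0.001
grasp_force: 0.0
```

Emit:
{"fn": "play_rows", "kwargs": {"fingers": [-1,-1,-1,-1], "delta_pos": [[0,0,0.001],[0,0,0.002],[0,0,0.003],[0,0,0.003]], "rot": [[0,0,0],[0,0,0],[0,0,0],[0,0,0]]}}

```text
t: 12.18
eef_pos: [0.4452, -0.2124, 0.0777]
eef_rot: [-179.9, -0.1, 9.0]
force: [-5.6, 3.3, 20.6]
gripper_width: -0.002
grasp_force: 10.8
```

Emit:
{"fn": "play_rows", "kwargs": {"fingers": [-1,-1,-1,-1,-1,-1], "delta_pos": [[0,0,-0.03],[-0.02,0,-0.08],[-0.03,0,-0.13],[-0.03,0,-0.17],[-0.03,0,-0.17],[-0.03,0,-0.17]], "rot": [[0,0,0],[0,0,0],[0,0,0],[0,0,0],[0,0,0],[0,0,0]]}}

```text
t: 12.92
eef_pos: [0.415, -0.2165, 0.245]
eef_rot: [-179.9, 0.0, 9.1]
force: [-0.1, 1.3, 0.2]
gripper_width: 0.003
grasp_force: 0.0
```

```bash
python3 look.py 6
```

```text
12.925 [-0.1293 -0.0003  0.18  ] [-0.13436178  1.31506113  0.15123662]
red ((np.int32(272), np.int32(114), np.int32(19), np.int32(59), np.int32(1063)), array([280.99247413, 142.75823142])) ((np.int32(225), np.int32(327), np.int32(28), np.int32(18), np.int32(324)), array([237.81790123, 335.91666667]))
tri [-0.0822 -0.0011  0.0119] [0.0041 0.0041]
side/plane [-0.0781 -0.      0.0057]
wrist/plane [ 1.5777 -0.     14.2213]
blue ((np.int32(272), np.int32(30), np.int32(19), np.int32(9), np.int32(130)), array([281.46153846,  33.40769231])) ((np.int32(298), np.int32(312), np.int32(11), np.int32(11), np.int32(94)), array([303.25531915, 317.37234043]))
tri [0.021  0.0003 0.0031] [0.0023 0.0023]
side/plane [0.0231 0.     0.0043]
wrist/plane [ 0.1549 -0.     -0.6074]
```

View pics/w6.png

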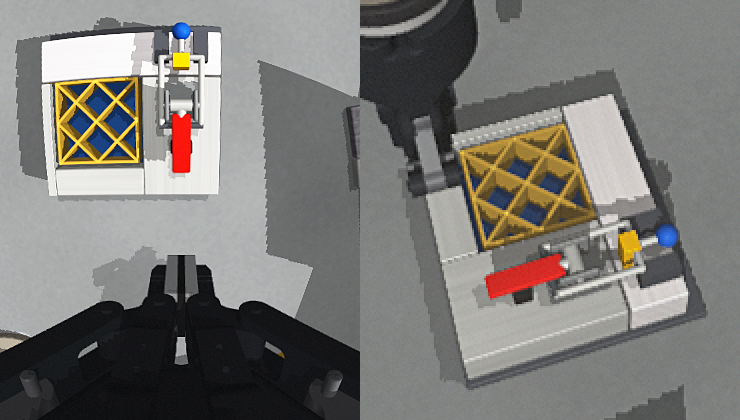

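The red lever lies flat back on its stop, the loop is tight round the keeper, and the ball is level at about +22 mm in the original frame (+26 once the 5 mm draw is counted). The end block's gap has closed and the gripper is clear, so I hand in.

```bash
python3 -c "
from plant import bot
print(bot.sign_off())"
```

```text
the job is handed in; nothing more can be done
None
```

The brass-pattern mould's loop is hooked behind its keeper, the lever is fully down past its toggle point, and the end block is drawn up by camera estimate; I handed in at about 13 s without touching the empty mould, though no verdict came back. The first pinch on the ball slipped and dragged the lever down to about 45°, so I pushed the loop over with shut fingers instead.

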